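# Pack the glue bottles into the divided box

### The arm

A 6-joint arm with a two-finger parallel gripper is mounted at the origin on the work surface. World frame = base frame: x ahead of the robot, y to its left, z up, the work surface at z = 0. Lengths are in m, angles in rad, forces in N, time in s.
With the tool pointing down it reaches from about 0.3 to 0.75 m from the base axis. Payload 8.5 kg.
Tool frame: the origin (TCP) lies at the very end of the fingers, on their centre line; the grasp point (between the pads) lies 19 mm behind it; z points along the fingers, x is the direction in which the jaws open and shut, and the axes are right-handed (so a half turn about z gives the same grasp; the last joint's range is limited). The gripper opens to 88 mm and grips with 3 to 60 N. Pads are 18 mm wide; open, the fingers measure 123 mm over their backs; the gripper's body (75 mm by 187 mm) begins 45 mm behind the grasp point.
Start: joints at [1.041, 0.381, 1.297, -0, 1.464, -0.215], TCP at [0.17, 0.523, 0.239] pointing down, gripper open.
Joint ranges: [-3.11, 3.11], [-0.89, 2.33], [0.22, 2.48], [-1.42, 4.56], [0.17, 2.85], [-2.88, 2.88]. Speed limits (rad/s): [2.39, 2.39, 3.14, 3.14, 3.14, 3.14].

### API

Orientations are given as a unit quaternion [w, x, y, z].
In Python, from station import status, capture, robot, models gives the robot as it stands. The module is installed in compiled form; this text tells all that it offers.
- The arm moves only by the tool play_rows, never from a script. Its argument "rows" is a list of rows, each a list of 3 entries, a list of its own where there are three numbers: the turn, a rotation vector about the tool's x, y, z in degrees, then the shift along the tool's x, y, z in mm, then the closure, from 0 (fully open) to 1 (shut). In form: [[[rx, ry, rz], [dx, dy, dz], gripper], ...]. A call has 1 to 5 rows; each row shifts and turns the commanded pose from where the row before left it, along the tool's axes as they then stand; what a row does not reach is not made up. A row lasts 1/10 s, in which the tool goes at most 50 mm and 8.59 degrees, less where a joint would pass 70% of its speed; a pose out of reach is approached as far as the arm can. A call is refused whole if a number of a shift passes 50 or a number of a turn 8.59, either way. A call with a gripper value outside its range is refused whole. The fingers move at their own pace and stop on an object; the grip force is fixed at half the most. Time passes only in rows, so rows that do not move let the fingers close. It gives the time, the measured TCP pose, the force and the opening at its end, in the units of the state.
- status.get_state(): the state, without advancing time (a new reading comes with each control period).
- capture(name): name is "scene" or "top" or "wrist"; returns a dict with "pixels" (400x640x3 uint8, red, green, blue), "vfov" (degrees; the focal length in pixels is half the picture's height over the tangent of half this angle, whatever the lens; pixels are square), "cx", "cy" (the principal point, pixels), "rvec" (rotation vector, rad) and "tvec" (3), from world to camera coordinates, as OpenCV has them. Camera axes: x right, y down, z forward; pixel columns grow to the right and rows downward; lengths in m; the calibration is good to about 2 mm. The wrist camera is an equidistant fisheye: a pixel r from the principal point sees the ray r / f radians off the axis. A picture is of the moment at which its call begins. There is no depth.
- robot.job_done(): hands the job in, once; it reports no verdict.
Trained networks look in the newest picture that a camera, given by its name, has taken for a name from the list of things; names that differ only in an ending like _2 or _b are one class to them, and where a whole thing is asked for, a point or a joint stands for the part that bears it (a point fixed in the world has none). Each returns a list of dicts, best first, with "confidence" (0 to 1); they miss things now and then, are a little off and sometimes report something else, mostly with a low value. They report only what shows in the picture. A call takes as long as a camera call. They do not tell look-alikes from the thing itself.
- models.recognise(camera, query): "uv" ([column, row] in pixels, amid what is visible of it).
- models.tip_of(camera, query): "uv" ([column, row] in pixels: a listed point, or the origin of a listed thing).
The state is a dict: "t": time; "q": joint angles; "joint_vel": joint speeds; "effort": joint torques, N m; "tool_pos": TCP position; "eef_rot": TCP orientation; "contact_force": force on the tool from outside, world axes, zero at the start; "ft_torque": the same for the moment, N m; "gripper_width": finger opening in m.
Only numpy, scipy, OpenCV 4.12 (cv2) and the standard library are available. Lean on these libraries where they do the work, as an engineer would, in place of code of your own. Each camera call takes 0.05 s, during which the arm holds its last target.

### The job

The craft cupboard is being restocked in the staff room. Put the two white glue bottles with the pointed nozzles into the divided cardboard box, standing upright on its bottom, each in an empty compartment of its own; set them down rather than dropping them in, and leave the small jar that is already in the box in its place.

Things in the scene. Friction and masses are not known exactly. Their poses are not given: they have to be found in the camera images.
- crate: open square cardboard box, fixed, 183 x 183 x 55 mm high, at any yaw. Walls, bottom and the two crossed dividers (as high as the walls) are 5 mm thick, making four compartments 84 x 84 mm inside, one of them taken by the jar. Origin: centre of its underside on the desk; x, y along its sides, z up. Compartment centres at x = +-44.5, y = +-44.5 mm, floor at z = 5 mm.
- glue_a: a glue bottle, upright, one of two alike: white plastic cylinder 54 mm in diameter, straight side up to 108 mm, then a shoulder, a narrow grey collar and a pointed grey nozzle, 140 mm tall in all; 0.12 to 0.25 kg. Origin: centre of its underside, z up; yaw does not matter. A pump bottle and a metal flask, up to 148 mm tall, stand near, 50 mm or more away.
- glue_b: a glue bottle, upright, one of two alike: white plastic cylinder 54 mm in diameter, straight side up to 108 mm, then a shoulder, a narrow grey collar and a pointed grey nozzle, 140 mm tall in all; 0.12 to 0.25 kg. Origin: centre of its underside, z up; yaw does not matter. A pump bottle and a metal flask, up to 148 mm tall, stand near, 50 mm or more away.
- jar: the small squat white jar with a grey screw lid that already stands in one compartment of the box: 55 mm in diameter, 50 mm tall, so its top is level with the box's rim. Origin: centre of its underside, z up. Leave it there.
Not all that is in view belongs to the job. What is shaped like the glue_b but yellow is not meant.

How it is judged:
At the end, for the whole second after the job is handed in: Both glue bottles stand upright (within 10 degrees), at rest and released on the bottom of the box (less than 8 mm above its floor), each in its own compartment; the jar still stands upright in its compartment (within 35 mm of its start) (x of glue_a in the frame of crate between -0.075 and 0.075 m and y of glue_a in the frame of crate between -0.075 and 0.075 m and z of glue_a in the frame of crate between -0.002 and 0.013 m and angle between each of glue_a, glue_b, jar's own z axis and vertical below 0.17 rad and linear speed of each of glue_a, glue_b, jar below 0.03 m/s and x of glue_b in the frame of crate between -0.075 and 0.075 m and y of glue_b in the frame of crate between -0.075 and 0.075 m and z of glue_b in the frame of crate between -0.002 and 0.013 m and x of jar in the frame of crate between -0.075 and 0.075 m and y of jar in the frame of crate between -0.075 and 0.075 m and z of jar in the frame of crate between -0.002 and 0.013 m and horizontal distance between glue_a and glue_b above 0.05 m and distance of jar from where it was at the start of the episode below 0.035 m); the robot touches nothing.
It fails at once if a glue bottle is dropped or thrown into the box (moves faster than 0.7 m/s inside it) ((x of glue_a in the frame of crate between -0.09 and 0.09 m and y of glue_a in the frame of crate between -0.09 and 0.09 m and z of glue_a in the frame of crate below 0.05 m and linear speed of glue_a above 0.7 m/s) or (x of glue_b in the frame of crate between -0.09 and 0.09 m and y of glue_b in the frame of crate between -0.09 and 0.09 m and z of glue_b in the frame of crate below 0.05 m and linear speed of glue_b above 0.7 m/s)).
It fails at once if the jar is taken out of its place (moved more than 35 mm) or tipped over (more than 30 degrees) (distance of jar from where it was at the start of the episode above 0.035 m or angle between jar's own z axis and vertical above 0.52 rad).
It also fails if it takes over 64 s, if anything falls off the work surface, if the arm or the gripper's body presses on something with over 40 N, if the wrist force passes 120 N, or if a joint passes its speed limit or range.

## Working session

There is one attempt and no reset: what is moved stays moved. The work goes in short steps, Python scripts to look and compute and a tool call to move; the robot and the scene stay as the last step left them, time stands still between calls to the robot, and variables do not carry over. Pictures are saved under pics/ and viewed, and the job is handed in when it is done.

Besides the shell and the picture viewer there is one more tool, called after ">>>" by a JSON object that holds its "op" and its "data". play_rows: Moves the arm, as the interface text tells. Its arguments: {"type":"object","properties":{"rows":{"type":"array","items":{"type":"array"}}},"required":["rows"]}

```bash
mkdir -p pics; cat > h.py <<'E'
import numpy as np, cv2
from station import status, capture, robot, models
def cam(n):
    c=capture(n); return c
def save(c,name): cv2.imwrite('pics/'+name, c['pixels'][:,:,::-1])
def ray(c,uv,fish=False):
    f=200/np.tan(np.radians(c['vfov'])/2)
    R=cv2.Rodrigues(np.array(c['rvec'],float))[0]; t=np.array(c['tvec'],float)
    x,y=(uv[0]-c['cx'])/f,(uv[1]-c['cy'])/f
    if fish:
        r=np.hypot(x,y); d=np.array([x/r*np.sin(r),y/r*np.sin(r),np.cos(r)]) if r>1e-9 else np.array([0,0,1.])
    else: d=np.array([x,y,1.])
    return -R.T@t, R.T@d
def onz(c,uv,z,fish=False):
    o,d=ray(c,uv,fish); return o+d*(z-o[2])/d[2]
def proj(c,p,fish=False):
    f=200/np.tan(np.radians(c['vfov'])/2)
    R=cv2.Rodrigues(np.array(c['rvec'],float))[0]; q=R@np.array(p,float)+np.array(c['tvec'],float)
    if fish:
        s=np.hypot(q[0],q[1]); r=np.arctan2(s,q[2]); return np.array([c['cx']+f*r*q[0]/s,c['cy']+f*r*q[1]/s])
    return np.array([c['cx']+f*q[0]/q[2],c['cy']+f*q[1]/q[2]])
E
python3 - <<'E'
from h import *
np.set_printoptions(precision=4,suppress=True)
for n in ['scene','top','wrist']:
    c=cam(n); save(c,n+'0.png'); print(n,c['vfov'],c['cx'],c['cy'],ray(c,(c['cx'],c['cy'])))
    for q in ['crate','glue_a','jar']:
        print(q,[(np.round(d['uv']),round(d['confidence'],2)) for d in models.recognise(n,q)],[(np.round(d['uv']),round(d['confidence'],2)) for d in models.tip_of(n,q)])
print(status.get_state())
E
```

```text
scene 55.933605015005995 316.6235819351007 205.22898553294797 (array([ 1.0022, -0.018 ,  0.647 ]), array([-0.6024, -0.0399, -0.7972]))
crate [(array([429., 209.]), 0.75)] [(array([423., 216.]), 0.75)]
glue_a [(array([283., 227.]), 0.84), (array([217., 166.]), 0.6), (array([168., 154.]), 0.6)] [(array([219., 182.]), 0.9), (array([175., 170.]), 0.84), (array([287., 244.]), 0.69)]
jar [(array([283., 228.]), 0.58), (array([396., 214.]), 0.55), (array([219., 165.]), 0.41)] [(array([396., 223.]), 0.96)]
top 46.78273728309297 321.6465360955785 202.32358004105313 (array([ 0.3531, -0.0527,  1.08  ]), array([ 0.163 ,  0.0238, -0.9863]))
crate [(array([231., 206.]), 0.68)] [(array([238., 204.]), 0.88)]
glue_a [(array([434., 227.]), 0.92), (array([362., 163.]), 0.91), (array([481., 246.]), 0.71)] [(array([472., 247.]), 0.92), (array([427., 233.]), 0.77), (array([358., 166.]), 0.66)]
jar [(array([262., 188.]), 0.63)] [(array([259., 194.]), 0.61)]
wrist 65.70646984690485 316.0782351295085 199.73037355621065 (array([0.1067, 0.5433, 0.3841]), array([ 0.2464, -0.0811, -0.9658]))
crate [] []
glue_a [(array([ 20., 389.]), 0.72)] []
jar [] []
{'t': 1.05, 'q': array([ 1.0407,  0.3806,  1.2974,  0.    ,  1.4636, -0.2153]), 'joint_vel': array([ 0.0011, -0.0005,  0.0009, -0.0003, -0.0009, -0.001 ]), 'effort': array([ -0.0001, -43.7795, -22.4732,   0.0714,   0.0313,   0.    ]), 'tool_pos': array([0.1703, 0.523 , 0.2388]), 'eef_rot': array([-0.    ,  0.8092,  0.5875,  0.    ]), 'contact_force': array([-0.0878, -0.6448,  0.1257]), 'ft_torque': array([-0.0493,  0.0115, -0.0165]), 'gripper_width': 0.08830027293315418}
```

View pics/scene0.png

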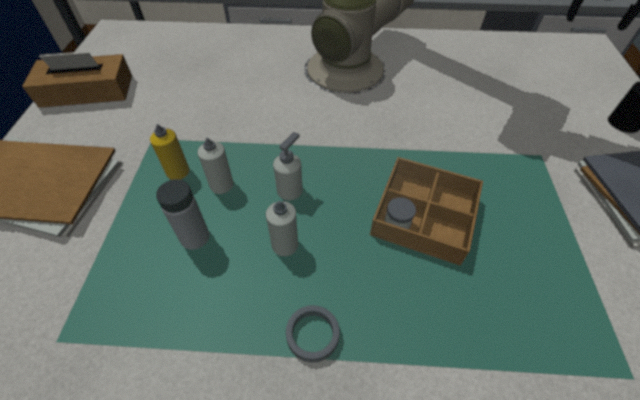

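View pics/top0.png

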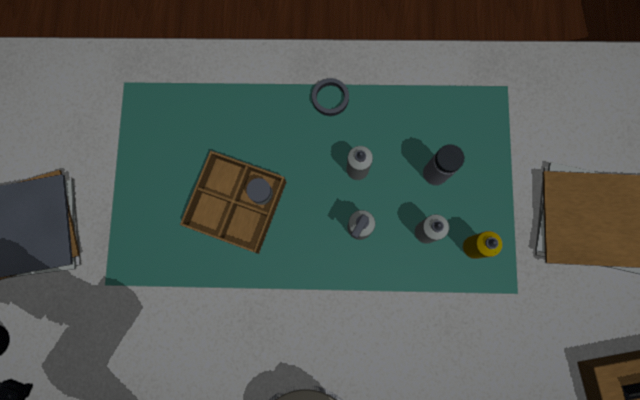

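```bash
python3 - <<'E'
from h import *
t=cv2.imread('pics/top0.png')
a=cv2.resize(t[135:260,335:510],None,fx=4.5,fy=4.5,interpolation=cv2.INTER_CUBIC)
cv2.imwrite('pics/topcrop.png',cv2.convertScaleAbs(a,alpha=1.4))
b=cv2.resize(t[140:262,170:296],None,fx=4.8,fy=4.8,interpolation=cv2.INTER_CUBIC)
cv2.imwrite('pics/cratecrop.png',cv2.convertScaleAbs(b,alpha=1.4))
s=cv2.imread('pics/scene0.png')
cv2.imwrite('pics/scenecrop.png',cv2.convertScaleAbs(cv2.resize(s[115:265,140:315],None,fx=4,fy=4,interpolation=cv2.INTER_CUBIC),alpha=1.4))
E
```

```text
(no output)
```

View pics/topcrop.png

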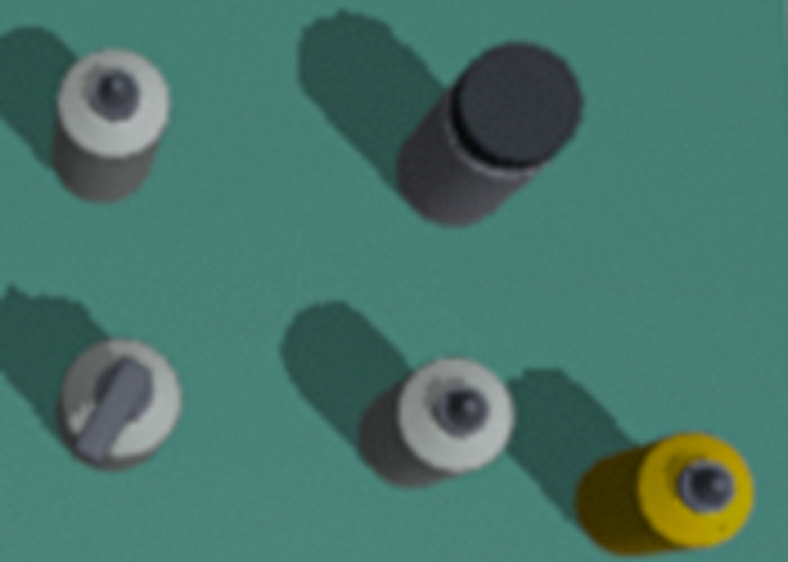

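View pics/cratecrop.png

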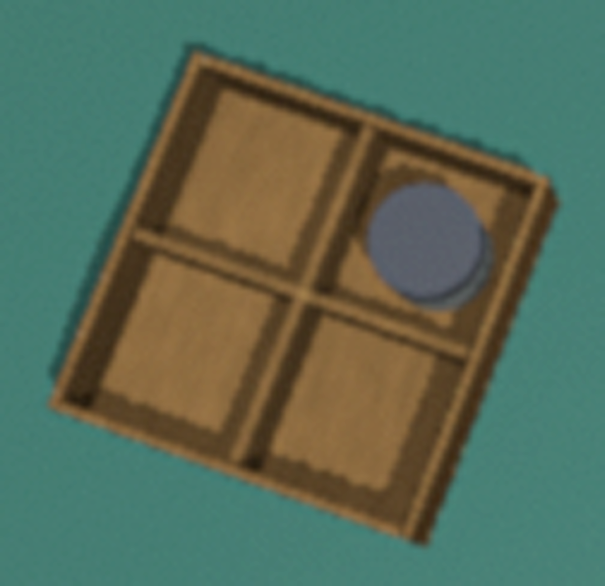

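View pics/scenecrop.png

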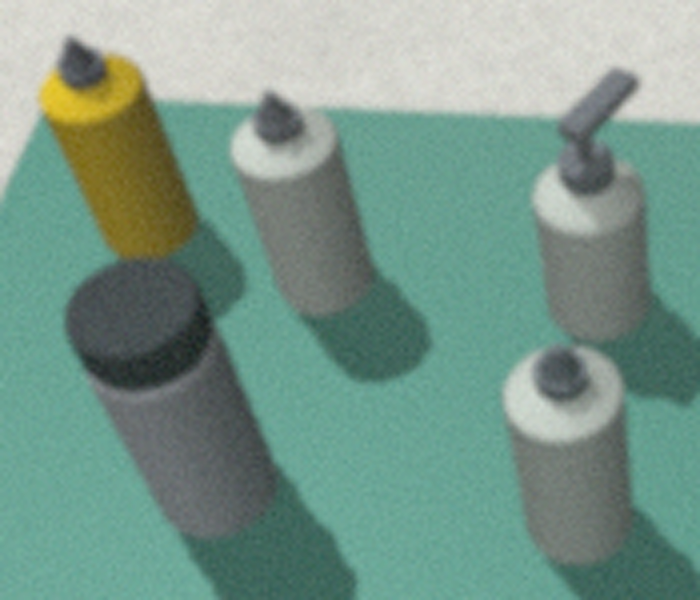

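```bash
python3 - <<'E'
from h import *
np.set_printoptions(precision=4,suppress=True)
c=cam('top'); s=cam('scene')
for n,p,z in [('g1',(360,157.8),.108),('g2',(436.2,226.9),.108),('flask',(449.7,158),.148),('pump',(361.7,223.1),.1),('yel',(489.2,244),.108)]:
    print(n,onz(c,p,z)[:2])
# scene: rim circle centres
for n,u,z in [('g1',(564,393),.108),('g2',(284,143),.108),('g1tip',(560,355),.14),('g2tip',(266,96),.14)]:
    print('scene',n,onz(s,(140+u[0]/4,115+u[1]/4),z)[:2])
P=[onz(c,(170+u/4.8,140+v/4.8),.055)[:2] for u,v in [(193,57),(545,182),(58,402),(415,535),(302,296)]]
P=np.array(P); print(P, P[:4].mean(0))
for a,b in [(0,1),(2,3),(0,2),(1,3)]:
    d=P[b]-P[a]; print(np.linalg.norm(d), np.degrees(np.arctan2(d[1],d[0])))
print('jar',onz(c,(170+425/4.8,140+240/4.8),.05))
print(np.array([onz(s,u,.055)[:2] for u in [(399,162),(481,181),(374,235),(464,258)]]))
E
```

```text
g1 [ 0.6126 -0.1103]
g2 [ 0.4652 -0.271 ]
flask [ 0.604  -0.2928]
pump [ 0.4716 -0.1152]
yel [ 0.4312 -0.3801]
scene g1 [ 0.6165 -0.1067]
scene g2 [ 0.4702 -0.2663]
scene g1tip [ 0.6198 -0.1055]
scene g2tip [ 0.4704 -0.2678]
[[0.6361 0.2308]
 [0.5773 0.0597]
 [0.4688 0.2845]
 [0.4099 0.1144]
 [0.5209 0.1724]] [0.523  0.1723]
0.18087808110599324 -108.96799132596428
0.1799896239477933 -109.10658388292772
0.1756801032987564 162.2054723897194
0.17609947017617297 161.91339077342755
jar [0.5495 0.1163 0.05  ]
[[0.4275 0.1225]
 [0.4718 0.2879]
 [0.6178 0.0632]
 [0.6568 0.2216]]
```

>>> {"op": "play_rows", "data": {"rows": [[[0,0,0],[-29,38,0],0],[[0,0,0],[-29,38,0],0],[[0,0,0],[-29,38,0],0],[[0,0,0],[-29,38,0],0],[[0,0,0],[-29,38,0],0]]}}

```text
t: 1.65
tool_pos: [0.3067, 0.3246, 0.2389]
eef_rot: [0.0, 0.809, 0.588, 0.0]
contact_force: [0.9, 0.6, 1.6]
gripper_width: 0.0881
```

>>> {"op": "play_rows", "data": {"rows": [[[0,0,0],[-29,38,0],0],[[0,0,0],[-29,38,0],0],[[0,0,0],[-29,38,-10],0],[[0,0,0],[0,0,0],0],[[0,0,0],[0,0,0],0]]}}

```text
t: 2.15
tool_pos: [0.3879, 0.2076, 0.2488]
eef_rot: [-0.0, 0.81, 0.587, 0.0]
contact_force: [-0.9, 0.2, -0.3]
gripper_width: 0.0883
```

```bash
python3 - <<'E'
from h import *
c=cam('wrist'); save(c,'w1.png'); print(status.get_state())
import pickle; pickle.dump(c,open('w1.pkl','wb'))
print(ray(c,(c['cx'],c['cy'])))
E
```

```text
{'t': 2.2, 'q': array([ 2.23032098e-01,  1.77927014e-01,  1.56023005e+00,  2.69534678e-04,
        1.40376102e+00, -1.03251207e+00]), 'joint_vel': array([ 0.03425094, -0.00113273,  0.00575052, -0.00101454, -0.00104395,
        0.00052662]), 'effort': array([-1.55258507e+00, -3.17808402e+01, -2.21487236e+01, -2.49495398e-02,
        5.44209557e-02, -2.94801209e-02]), 'tool_pos': array([0.38722129, 0.20837624, 0.24864934]), 'eef_rot': array([-1.86226442e-04,  8.09351223e-01,  5.87324913e-01, -9.72427891e-05]), 'contact_force': array([ 0.05479675, -0.40437066,  0.24685877]), 'ft_torque': array([-0.02466187, -0.01276658,  0.01696552]), 'gripper_width': 0.08826668295393703}
(array([0.32436943, 0.22807555, 0.39409913]), array([ 0.24629983, -0.08149725, -0.96576115]))
```

View pics/w1.png

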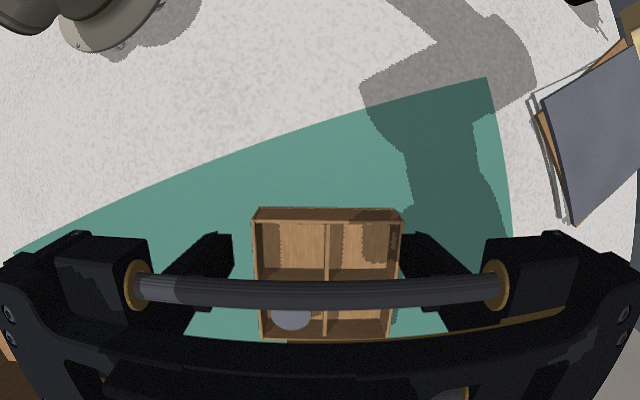

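```bash
python3 - <<'E'
from h import *
t=cv2.imread('pics/w1.png')
cv2.imwrite('pics/w1c.png',cv2.convertScaleAbs(cv2.resize(t[200:345,240:415],None,fx=4,fy=4,interpolation=cv2.INTER_CUBIC),alpha=1.3))
s=cv2.imread('pics/scene0.png')
cv2.imwrite('pics/s0c.png',cv2.convertScaleAbs(cv2.resize(s[150:265,365:490],None,fx=5,fy=5,interpolation=cv2.INTER_CUBIC),alpha=1.3))
E
```

```text
(no output)
```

View pics/w1c.png

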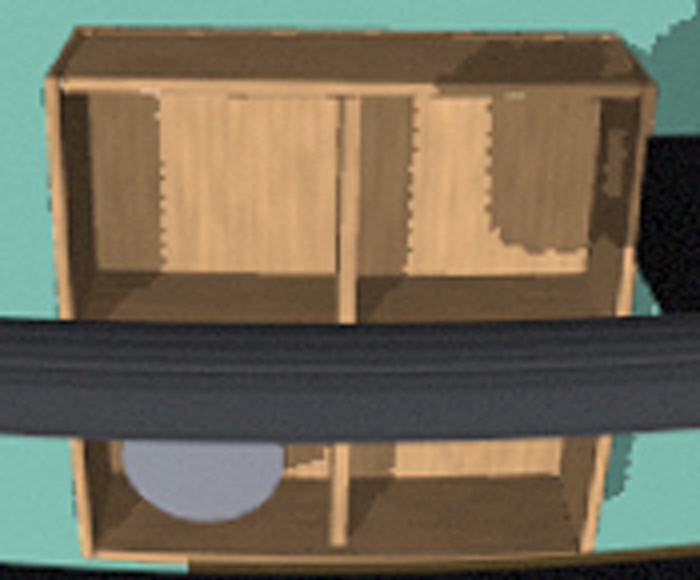

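View pics/s0c.png

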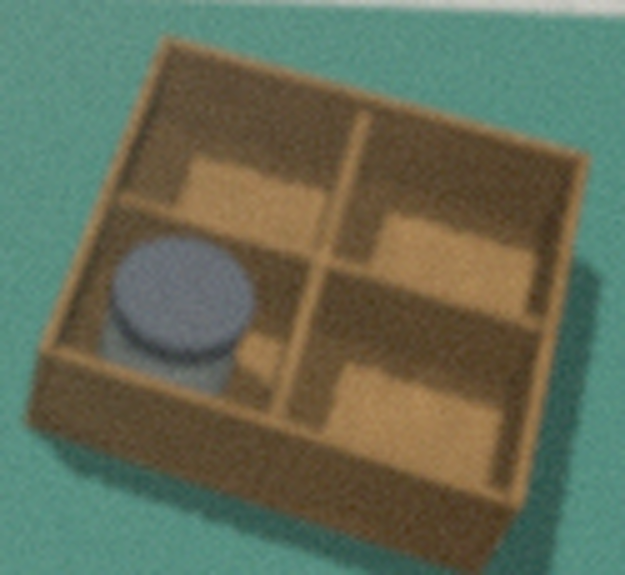

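```bash
cat > fit.py <<'E'
from h import *
import pickle
from scipy.optimize import least_squares
np.set_printoptions(precision=4,suppress=True)
w=pickle.load(open('w1.pkl','rb')); t=cam('top'); s=cam('scene')
C=[(-1,-1),(-1,1),(1,-1),(1,1)]
obs={'w':(w,True,4,(240,200),[(48,84),(655,88),(88,557),(590,552)]),
'top':(t,False,4.8,(170,140),[(412,537),(52,404),(547,178),(193,55)]),
'scene':(s,False,5,(365,150),[(163,38),(592,156),(42,348),(520,503)])}
def res(p,keys):
    r=[]
    for k in keys:
        c,f,m,o,uv=obs[k]
        for (a,b),u in zip(C,uv):
            u=(np.array(u)+.5)/m-.5+o
            ca,sa=np.cos(p[2]),np.sin(p[2]); X=np.array([p[0]+.0915*(a*ca-b*sa),p[1]+.0915*(a*sa+b*ca),.055])
            r+=list(proj(c,X,f)-u)
    return np.array(r)
for keys in (['w'],['top'],['scene'],['w','top'],['w','top','scene']):
    q=least_squares(res,[.5235,.172,-.314],args=(keys,)); print(keys,q.x,np.degrees(q.x[2]),np.sqrt((q.fun**2).mean()))
E
python3 fit.py
```

```text
['w'] [ 0.5256  0.1758 -0.3249] -18.6147184530939 1.5214313265548107
['top'] [ 0.5243  0.1741 -0.3246] -18.60026747262522 0.6865411105053576
['scene'] [ 0.5258  0.1767 -0.3309] -18.957112702092587 0.7476628777750794
['w', 'top'] [ 0.5252  0.1754 -0.3249] -18.61637809856889 1.2461647276760917
['w', 'top', 'scene'] [ 0.5254  0.1757 -0.3261] -18.683760400872615 1.1427628923255588
```

>>> {"op": "play_rows", "data": {"rows": [[[0,0,0],[-29,38,0],0],[[0,0,0],[-29,38,0],0],[[0,0,0],[-29,38,0],0],[[0,0,0],[-29,38,0],0],[[0,0,0],[-29,38,0],0]]}}

```text
t: 2.8
tool_pos: [0.5239, 0.0113, 0.2487]
eef_rot: [-0.0, 0.808, 0.589, 0.0]
contact_force: [-0.0, 1.4, 1.1]
gripper_width: 0.0879
```

>>> {"op": "play_rows", "data": {"rows": [[[0,0,0],[-29,38,0],0],[[0,0,0],[-29,38,0],0],[[0,0,0],[0,0,0],0],[[0,0,0],[0,0,0],0]]}}

```text
t: 3.2
tool_pos: [0.5777, -0.0663, 0.248]
eef_rot: [-0.001, 0.809, 0.588, -0.0]
contact_force: [-0.4, 0.7, 0.6]
gripper_width: 0.0883
```

```bash
python3 - <<'E'
from h import *
c=cam('wrist'); save(c,'w2.png'); print(status.get_state()['tool_pos'])
import pickle; pickle.dump(c,open('w2.pkl','wb'))
for p in [(.6146,-.1085,.108),(.6146,-.1085,.14)]: print(proj(c,p,True))
E
```

```text
[ 0.57729954 -0.0655836   0.24843962]
[287.65113065 237.12520512]
[284.57238279 250.34268249]
```

View pics/w2.png

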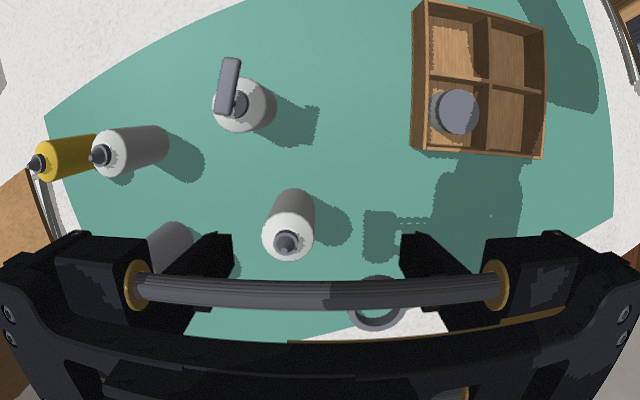

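```bash
python3 - <<'E'
from h import *
import pickle; c=pickle.load(open('w2.pkl','rb'))
im=c['pixels'][:,:,::-1]
cv2.imwrite('pics/w2a.png',cv2.resize(im[180:270,240:340],None,fx=6,fy=6,interpolation=cv2.INTER_CUBIC))
cv2.imwrite('pics/w2b.png',cv2.resize(im[110:200,80:180],None,fx=6,fy=6,interpolation=cv2.INTER_CUBIC))
E
```

```text
(no output)
```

View pics/w2a.png

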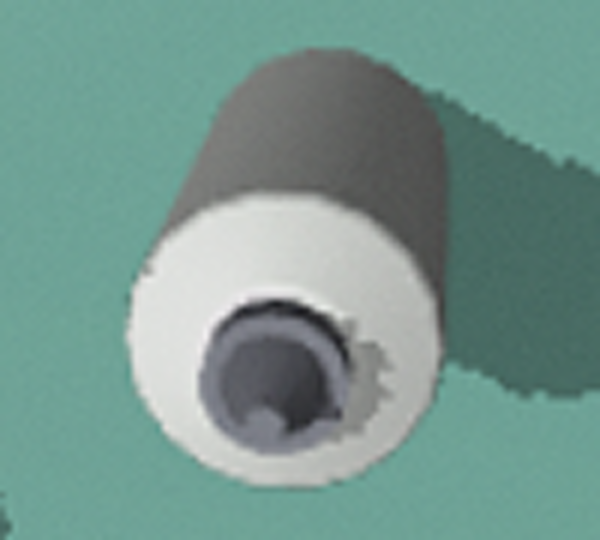

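View pics/w2b.png

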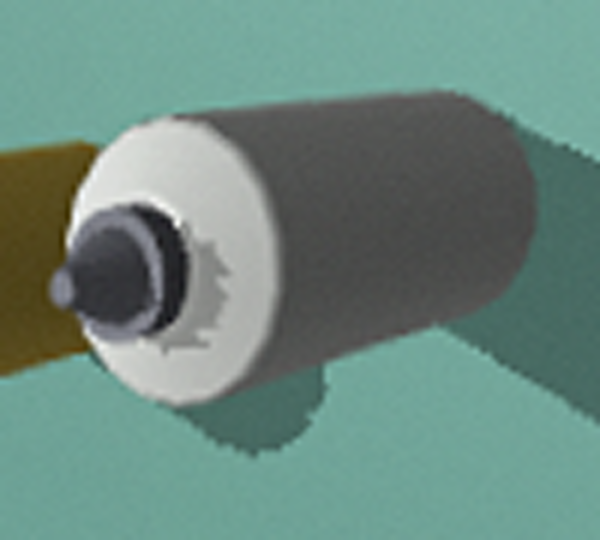

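```bash
python3 - <<'E'
from h import *
import pickle; c=pickle.load(open('w2.pkl','rb'))
np.set_printoptions(precision=4,suppress=True)
print(onz(c,(287.1,236.3),.108,1),onz(c,(284.2,248.8),.14,1))
print(onz(c,(108.8,152.9),.108,1),onz(c,(90,157.9),.14,1))
E
```

```text
[ 0.6136 -0.1087  0.108 ] [ 0.6131 -0.1083  0.14  ]
[ 0.4672 -0.2678  0.108 ] [ 0.4674 -0.2693  0.14  ]
```

>>> {"op": "play_rows", "data": {"rows": [[[0,0,0],[-15,24,0],0],[[0,0,0],[-15,24,0],0],[[0,0,0],[0,0,40],0],[[0,0,0],[0,0,40],0],[[0,0,0],[0,0,0],0]]}}

```text
t: 3.75
tool_pos: [0.6115, -0.1078, 0.1644]
eef_rot: [-0.004, 0.809, 0.588, -0.003]
contact_force: [0.1, 0.7, -0.1]
gripper_width: 0.088
```

```bash
python3 - <<'E'
from h import *
c=cam('wrist'); save(c,'w3.png'); print(status.get_state()['tool_pos'])
E
```

```text
[ 0.61295434 -0.10852768  0.16790005]
```

View pics/w3.png

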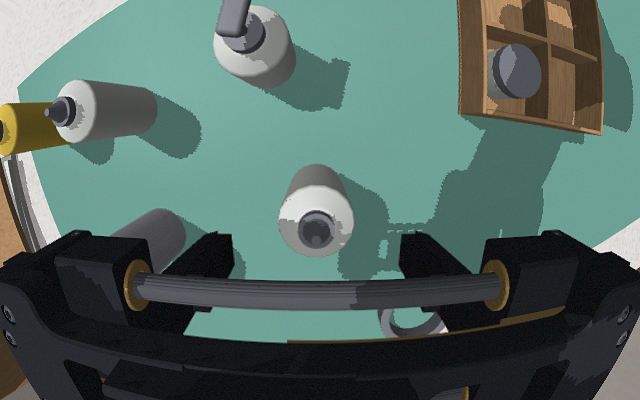

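>>> {"op": "play_rows", "data": {"rows": [[[0,0,0],[0,1,30],0],[[0,0,0],[0,0,30],0],[[0,0,0],[0,0,15],0],[[0,0,0],[0,0,9],0],[[0,0,0],[0,0,0],0]]}}

```text
t: 4.3
tool_pos: [0.6154, -0.1103, 0.0859]
eef_rot: [0.001, 0.809, 0.588, 0.0]
contact_force: [-0.3, 0.5, 1.1]
gripper_width: 0.0881
```

>>> {"op": "play_rows", "data": {"rows": [[[0,0,0],[0,0,0],0.2],[[0,0,0],[0,0,0],0.6],[[0,0,0],[0,0,0],1],[[0,0,0],[0,0,0],1],[[0,0,0],[0,0,0],1]]}}

```text
t: 4.8
tool_pos: [0.6151, -0.1108, 0.0851]
eef_rot: [0.0, 0.809, 0.588, 0.0]
contact_force: [0.3, 0.8, 2.0]
gripper_width: 0.053
```

```bash
python3 - <<'E'
from h import *
c=cam('scene'); print(status.get_state())
cv2.imwrite('pics/s4.png',cv2.resize(c['pixels'][60:290,140:460,::-1],None,fx=2.4,fy=2.4))
E
```

```text
{'t': 4.85, 'q': array([-3.67475342e-01,  6.47777249e-01,  1.29409200e+00,  2.40102245e-04,
        1.19905559e+00, -1.62355099e+00]), 'joint_vel': array([ 3.46032451e-03,  6.08151856e-04, -2.54236810e-03,  9.45574250e-05,
       -2.54272759e-03, -5.68799471e-04]), 'effort': array([-5.02674524e-01, -5.25686967e+01, -1.86381072e+01, -1.92285022e-01,
        5.36928896e-02, -9.39932106e-04]), 'tool_pos': array([ 0.61508803, -0.11081948,  0.08512888]), 'eef_rot': array([2.19300700e-04, 8.09207506e-01, 5.87522841e-01, 2.75531192e-04]), 'contact_force': array([-0.23924422,  0.73582104,  1.96510634]), 'ft_torque': array([ 0.12314268, -0.04822809,  0.05488252]), 'gripper_width': 0.05315474627919477}
```

View pics/s4.png

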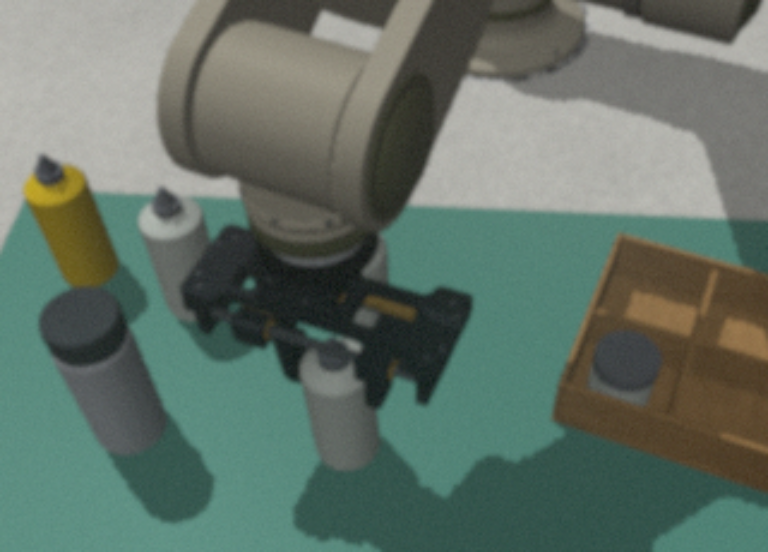

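>>> {"op": "play_rows", "data": {"rows": [[[0,0,0],[0,0,-10],1],[[0,0,0],[0,0,-25],1],[[0,0,0],[0,0,-30],1],[[0,0,0],[0,0,-20],1],[[0,0,0],[0,0,-10],1]]}}

```text
t: 5.35
tool_pos: [0.6153, -0.111, 0.1822]
eef_rot: [0.001, 0.809, 0.588, 0.001]
contact_force: [0.1, -0.6, -1.9]
gripper_width: 0.0529
```

>>> {"op": "play_rows", "data": {"rows": [[[0,0,0],[10,-4,0],1],[[0,0,0],[20,-9,0],1],[[0,0,0],[30,-14,0],1],[[0,0,0],[35,-16,0],1],[[0,0,0],[35,-16,0],1]]}}

```text
t: 5.85
tool_pos: [0.598, 0.033, 0.1783]
eef_rot: [-0.001, 0.809, 0.587, -0.001]
contact_force: [0.3, -1.0, -1.1]
gripper_width: 0.0533
```

>>> {"op": "play_rows", "data": {"rows": [[[0,0,0],[35,-16,0],1],[[0,0,0],[35,-16,0],1],[[0,0,0],[35,-16,0],1],[[0,0,0],[25,-10,0],1],[[0,0,0],[15,-6,0],1]]}}

```text
t: 6.35
tool_pos: [0.5818, 0.1913, 0.1784]
eef_rot: [-0.001, 0.809, 0.588, -0.001]
contact_force: [-0.9, -0.3, -1.4]
gripper_width: 0.0533
```

>>> {"op": "play_rows", "data": {"rows": [[[0,0,0],[10,-4,0],1],[[0,0,0],[3,-2,0],1],[[0,0,0],[0,0,0],1],[[0,0,0],[0,0,0],1]]}}

```text
t: 6.75
tool_pos: [0.5816, 0.202, 0.1796]
eef_rot: [0.0, 0.81, 0.587, -0.0]
contact_force: [-0.1, 0.5, -1.5]
gripper_width: 0.0533
```

```bash
python3 - <<'E'
from h import *
c=cam('wrist'); save(c,'w5.png'); s=cam('scene'); st=status.get_state(); print(st['tool_pos'],st['eef_rot'],st['gripper_width'],st['contact_force'])
cv2.imwrite('pics/s5.png',cv2.resize(s['pixels'][100:300,300:540,::-1],None,fx=3,fy=3))
E
```

```text
[0.5816078  0.20204069 0.17976265] [ 4.40396905e-05  8.09555948e-01  5.87042727e-01 -5.13594193e-05] 0.05338084295624936 [-0.33854331 -0.03059595 -1.77757324]
```

View pics/w5.png

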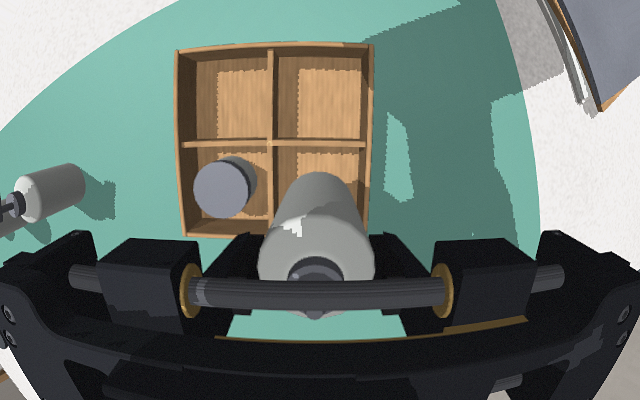

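View pics/s5.png

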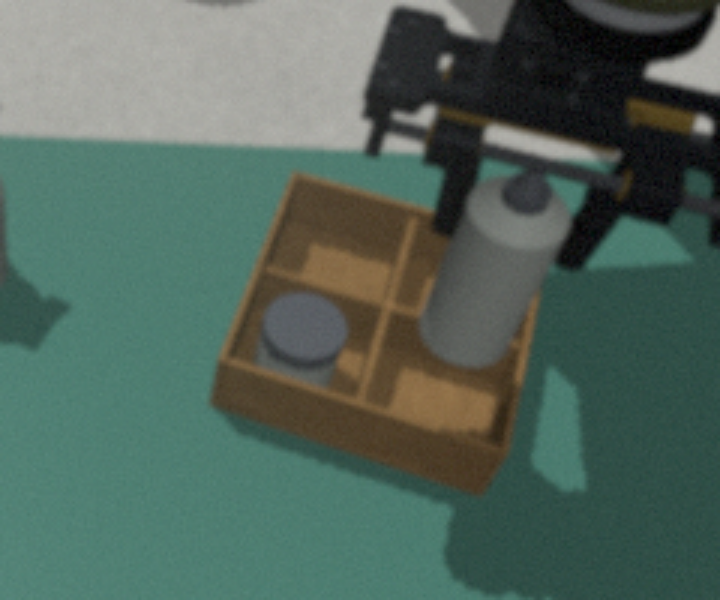

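>>> {"op": "play_rows", "data": {"rows": [[[0,0,0],[1,0,15],1],[[0,0,0],[0,0,22],1],[[0,0,0],[0,0,20],1],[[0,0,0],[0,0,12],1],[[0,0,0],[0,0,8],1]]}}

```text
t: 7.35
tool_pos: [0.5817, 0.2034, 0.102]
eef_rot: [-0.0, 0.809, 0.587, -0.0]
contact_force: [0.3, -0.1, -1.0]
gripper_width: 0.0526
```

>>> {"op": "play_rows", "data": {"rows": [[[0,0,0],[0,0,5],1],[[0,0,0],[0,0,3],1],[[0,0,0],[0,0,1],1],[[0,0,0],[0,0,0],1]]}}

```text
t: 7.75
tool_pos: [0.5819, 0.2039, 0.0941]
eef_rot: [0.0, 0.809, 0.588, 0.0]
contact_force: [0.0, -0.4, -1.6]
gripper_width: 0.0533
```

>>> {"op": "play_rows", "data": {"rows": [[[0,0,0],[0,0,1],1],[[0,0,0],[0,0,1],1],[[0,0,0],[0,0,0],1]]}}

```text
t: 8.05
tool_pos: [0.5817, 0.2039, 0.0918]
eef_rot: [0.0, 0.809, 0.588, -0.0]
contact_force: [-0.6, 0.1, -1.0]
gripper_width: 0.0536
```

>>> {"op": "play_rows", "data": {"rows": [[[0,0,0],[0,0,1],1],[[0,0,0],[0,0,0.6],1],[[0,0,0],[0,0,0],1]]}}

```text
t: 8.35
tool_pos: [0.5817, 0.2039, 0.0902]
eef_rot: [0.0, 0.809, 0.588, 0.0]
contact_force: [-0.0, -0.2, -0.4]
gripper_width: 0.0532
```

>>> {"op": "play_rows", "data": {"rows": [[[0,0,0],[0,0,0],0.3],[[0,0,0],[0,0,0],0.1],[[0,0,0],[0,0,0],0],[[0,0,0],[0,0,0],0],[[0,0,0],[0,0,0],0]]}}

```text
t: 8.85
tool_pos: [0.5817, 0.2039, 0.0902]
eef_rot: [0.0, 0.809, 0.588, 0.0]
contact_force: [-0.2, -0.2, 0.1]
gripper_width: 0.088
```

>>> {"op": "play_rows", "data": {"rows": [[[0,0,0],[0,0,-15],0],[[0,0,0],[0,0,-30],0],[[0,0,0],[0,0,-40],0],[[0,0,0],[0,0,-40],0],[[0,0,0],[0,0,-35],0]]}}

```text
t: 9.35
tool_pos: [0.5816, 0.2039, 0.2524]
eef_rot: [0.0, 0.809, 0.588, 0.001]
contact_force: [1.0, 0.7, 0.3]
gripper_width: 0.088
```

```bash
python3 - <<'E'
from h import *
c=cam('wrist'); save(c,'w6.png'); st=status.get_state(); print(st['t'],st['tool_pos'],st['eef_rot'],st['gripper_width'],st['contact_force'])
s=cam('scene');cv2.imwrite('pics/s6.png',cv2.resize(s['pixels'][100:300,300:540,::-1],None,fx=3,fy=3))
E
```

```text
9.4 [0.58307459 0.20414808 0.2583539 ] [0.0024725  0.80915631 0.58756938 0.00470833] 0.08820156786323777 [-0.18895262  0.36532558  4.11863693]
```

View pics/s6.png

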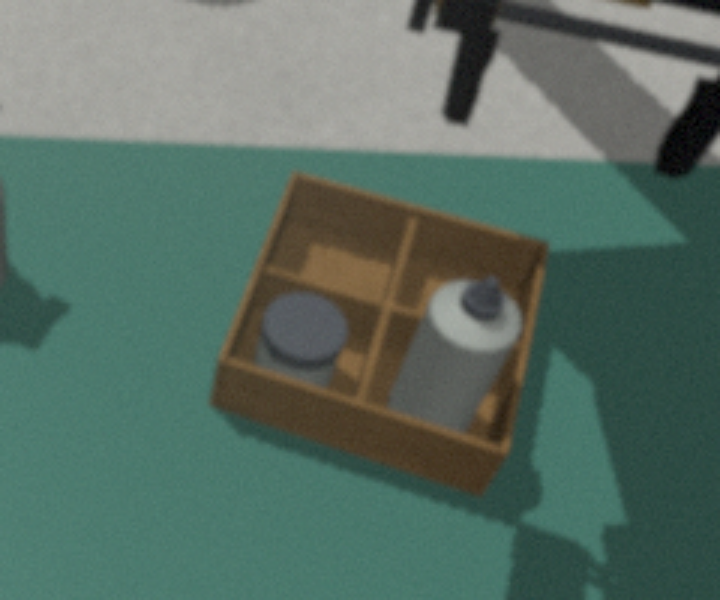

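>>> {"op": "play_rows", "data": {"rows": [[[0,0,0],[-20,1,0],0],[[0,0,0],[-44,4,0],0],[[0,0,0],[-44,4,0],0],[[0,0,0],[-44,4,0],0],[[0,0,0],[-44,4,0],0]]}}

```text
t: 9.95
tool_pos: [0.5362, 0.0108, 0.2492]
eef_rot: [-0.0, 0.809, 0.588, -0.0]
contact_force: [0.8, -0.8, 0.5]
gripper_width: 0.0881
```

>>> {"op": "play_rows", "data": {"rows": [[[0,0,0],[-44,4,0],0],[[0,0,0],[-44,4,0],0],[[0,0,0],[-44,4,0],0],[[0,0,0],[-44,4,0],0],[[0,0,0],[-44,4,0],0]]}}

```text
t: 10.45
tool_pos: [0.4871, -0.2046, 0.2493]
eef_rot: [-0.001, 0.809, 0.588, -0.0]
contact_force: [0.8, 1.0, -0.3]
gripper_width: 0.0882
```

>>> {"op": "play_rows", "data": {"rows": [[[0,0,0],[-44,1,0],0],[[0,0,0],[-24,0,0],0],[[0,0,0],[0,0,0],0],[[0,0,0],[0,0,0],0]]}}

```text
t: 10.85
tool_pos: [0.4678, -0.2678, 0.2494]
eef_rot: [-0.001, 0.809, 0.587, 0.0]
contact_force: [-0.6, -0.2, -0.5]
gripper_width: 0.0879
```

```bash
python3 - <<'E'
from h import *
c=cam('wrist'); save(c,'w7.png'); st=status.get_state(); print(st['t'],st['tool_pos'],st['eef_rot'],st['q'])
print(proj(c,(.467,-.2685,.108),1),proj(c,(.467,-.2685,.14),1))
E
```

```text
10.9 [ 0.46807326 -0.26718     0.24964172] [-5.70349127e-04  8.09058222e-01  5.87728224e-01  4.67474125e-05] [-7.38609150e-01  3.53947020e-01  1.30707909e+00  3.23866502e-04
  1.48166467e+00 -1.99513448e+00]
[315.57163436 188.90128172] [315.50742673 197.35057086]
```

View pics/w7.png

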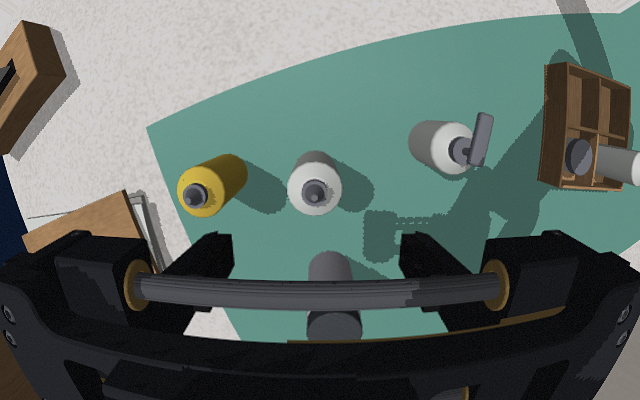

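>>> {"op": "play_rows", "data": {"rows": [[[0,0,0],[0,0,30],0],[[0,0,0],[0,0,40],0],[[0,0,0],[0,0,35],0],[[0,0,0],[0,0,25],0],[[0,0,0],[0,0,15],0]]}}

```text
t: 11.4
tool_pos: [0.4679, -0.266, 0.1032]
eef_rot: [-0.001, 0.809, 0.588, -0.0]
contact_force: [0.8, 0.2, 0.5]
gripper_width: 0.0882
```

>>> {"op": "play_rows", "data": {"rows": [[[0,0,0],[0,0,12],0],[[0,0,0],[0,0,7],0],[[0,0,0],[0,0,0],0]]}}

```text
t: 11.7
tool_pos: [0.4681, -0.2675, 0.0857]
eef_rot: [-0.0, 0.809, 0.588, -0.0]
contact_force: [0.2, -0.0, 0.9]
gripper_width: 0.088
```

>>> {"op": "play_rows", "data": {"rows": [[[0,0,0],[0,0,0],0.2],[[0,0,0],[0,0,0],0.6],[[0,0,0],[0,0,0],1],[[0,0,0],[0,0,0],1],[[0,0,0],[0,0,0],1]]}}

```text
t: 12.2
tool_pos: [0.4681, -0.2683, 0.0864]
eef_rot: [0.0, 0.809, 0.588, -0.0]
contact_force: [-0.4, -0.8, 1.7]
gripper_width: 0.0533
```

>>> {"op": "play_rows", "data": {"rows": [[[0,0,0],[0,0,-12],1],[[0,0,0],[0,0,-30],1],[[0,0,0],[0,0,-40],1],[[0,0,0],[0,0,-40],1],[[0,0,0],[0,0,-35],1]]}}

```text
t: 12.7
tool_pos: [0.4677, -0.2678, 0.2459]
eef_rot: [0.0, 0.809, 0.588, 0.0]
contact_force: [-0.1, 0.0, -2.4]
gripper_width: 0.0529
```

>>> {"op": "play_rows", "data": {"rows": [[[0,0,0],[0,0,-15],1],[[0,0,0],[0,0,-3],1],[[0,0,0],[12,-4,0],1],[[0,0,0],[25,-8,0],1],[[0,0,0],[35,-11,0],1]]}}

```text
t: 13.2
tool_pos: [0.4677, -0.1914, 0.2594]
eef_rot: [-0.002, 0.81, 0.587, -0.001]
contact_force: [0.4, 1.3, -3.1]
gripper_width: 0.0533
```

>>> {"op": "play_rows", "data": {"rows": [[[0,0,0],[38,-12,0],1],[[0,0,0],[38,-12,0],1],[[0,0,0],[38,-12,0],1],[[0,0,0],[38,-12,0],1],[[0,0,0],[38,-12,0],1]]}}

```text
t: 13.7
tool_pos: [0.4689, 0.0091, 0.2599]
eef_rot: [-0.001, 0.809, 0.588, -0.001]
contact_force: [0.4, 0.4, -2.0]
gripper_width: 0.0534
```

>>> {"op": "play_rows", "data": {"rows": [[[0,0,0],[38,-12,0],1],[[0,0,0],[36,-12,0],1],[[0,0,0],[28,-9,0],1],[[0,0,0],[18,-6,0],1],[[0,0,0],[9,-3,0],1]]}}

```text
t: 14.2
tool_pos: [0.4689, 0.1443, 0.2599]
eef_rot: [-0.001, 0.809, 0.588, -0.001]
contact_force: [0.7, -0.7, -1.9]
gripper_width: 0.0535
```

>>> {"op": "play_rows", "data": {"rows": [[[0,0,0],[4,-2,0],1],[[0,0,0],[0,0,0],1],[[0,0,0],[0,0,0],1]]}}

```text
t: 14.5
tool_pos: [0.4695, 0.1462, 0.2609]
eef_rot: [-0.0, 0.809, 0.587, -0.0]
contact_force: [-0.4, 0.3, -2.4]
gripper_width: 0.0532
```

```bash
python3 - <<'E'
from h import *
c=cam('wrist'); save(c,'w8.png'); st=status.get_state(); print(st['t'],st['tool_pos'],st['eef_rot'],st['gripper_width'],st['contact_force'])
s=cam('scene');cv2.imwrite('pics/s8.png',cv2.resize(s['pixels'][80:300,150:540,::-1],None,fx=2,fy=2))
E
```

```text
14.55 [0.46956184 0.14608915 0.26102406] [-8.75756336e-06  8.09531877e-01  5.87075900e-01 -1.67953756e-04] 0.053368794914078144 [ 1.33389714  0.1297848  -2.1344617 ]
```

View pics/s8.png

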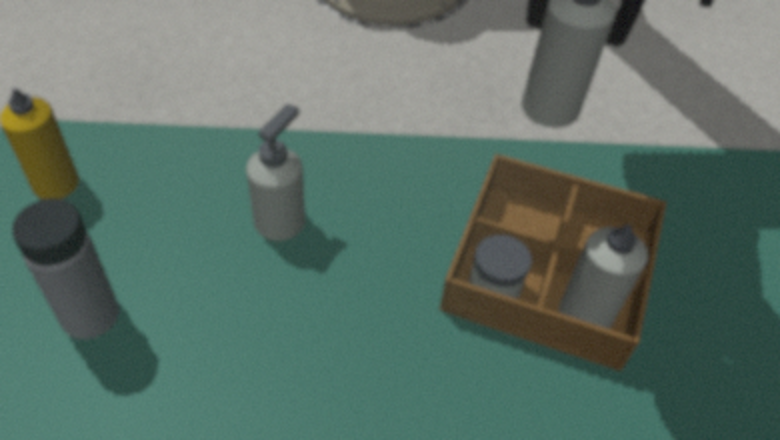

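View pics/w8.png

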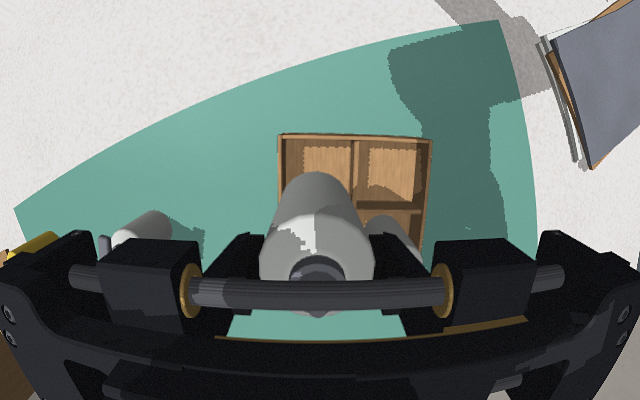

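>>> {"op": "play_rows", "data": {"rows": [[[0,0,0],[1,-1,15],1],[[0,0,0],[0,0,30],1],[[0,0,0],[0,0,30],1],[[0,0,0],[0,0,18],1],[[0,0,0],[0,0,5],1]]}}

```text
t: 15.1
tool_pos: [0.4682, 0.1475, 0.1615]
eef_rot: [-0.001, 0.809, 0.587, -0.001]
contact_force: [-1.4, -0.8, -1.2]
gripper_width: 0.0531
```

```bash
python3 - <<'E'
from h import *
c=cam('wrist'); save(c,'w9.png'); st=status.get_state(); print(st['t'],st['tool_pos'],st['eef_rot'],st['gripper_width'],st['contact_force'])
s=cam('scene');cv2.imwrite('pics/s9.png',cv2.resize(s['pixels'][80:280,300:540,::-1],None,fx=3,fy=3))
E
```

```text
15.15 [0.46852651 0.14755868 0.16198049] [-6.21452872e-04  8.09453165e-01  5.87183171e-01 -1.05452315e-03] 0.05307435568393274 [-0.14054569 -0.55055593 -3.02050289]
```

View pics/s9.png

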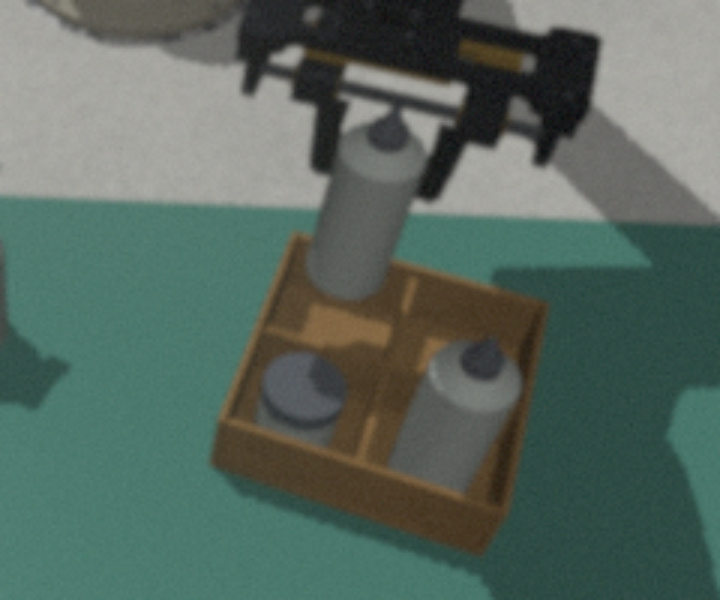

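Aligned over the empty near-left compartment. I'll lower it.

>>> {"op": "play_rows", "data": {"rows": [[[0,0,0],[0,0,15],1],[[0,0,0],[0,0,20],1],[[0,0,0],[0,0,15],1],[[0,0,0],[0,0,10],1],[[0,0,0],[0,0,5],1]]}}

```text
t: 15.7
tool_pos: [0.4693, 0.148, 0.0983]
eef_rot: [0.0, 0.809, 0.587, 0.0]
contact_force: [-0.8, -0.4, -2.1]
gripper_width: 0.0533
```

>>> {"op": "play_rows", "data": {"rows": [[[0,0,0],[0,0,2],1],[[0,0,0],[0,0,1],1],[[0,0,0],[0,0,0],1]]}}

```text
t: 16.0
tool_pos: [0.4692, 0.1481, 0.0956]
eef_rot: [0.0, 0.809, 0.588, 0.0]
contact_force: [0.3, 0.1, -2.4]
gripper_width: 0.0531
```

Expected touch is at about 0.0912.

>>> {"op": "play_rows", "data": {"rows": [[[0,0,0],[0,0,2],1],[[0,0,0],[0,0,1.5],1],[[0,0,0],[0,0,0],1]]}}

```text
t: 16.3
tool_pos: [0.4688, 0.1481, 0.0915]
eef_rot: [-0.0, 0.809, 0.588, -0.0]
contact_force: [0.1, 0.1, -2.6]
gripper_width: 0.053
```

>>> {"op": "play_rows", "data": {"rows": [[[0,0,0],[0,0,0.8],1],[[0,0,0],[0,0,0],1]]}}

```text
t: 16.5
tool_pos: [0.4692, 0.148, 0.0914]
eef_rot: [0.0, 0.809, 0.588, 0.0]
contact_force: [-1.0, -0.2, 4.4]
gripper_width: 0.0531
```

Contact (force turned from -2.6 to +4.4 N). Release and retreat straight up.

>>> {"op": "play_rows", "data": {"rows": [[[0,0,0],[0,0,0],0.3],[[0,0,0],[0,0,0],0.1],[[0,0,0],[0,0,0],0],[[0,0,0],[0,0,0],0],[[0,0,0],[0,0,0],0]]}}

```text
t: 17.0
tool_pos: [0.4689, 0.1481, 0.0908]
eef_rot: [-0.0, 0.809, 0.588, -0.0]
contact_force: [-0.1, 0.4, 1.2]
gripper_width: 0.0879
```

>>> {"op": "play_rows", "data": {"rows": [[[0,0,0],[0,0,-15],0],[[0,0,0],[0,0,-30],0],[[0,0,0],[0,0,-40],0],[[0,0,0],[0,0,-40],0],[[0,0,0],[0,0,-35],0]]}}

```text
t: 17.5
tool_pos: [0.4687, 0.1481, 0.2529]
eef_rot: [0.0, 0.809, 0.588, 0.0]
contact_force: [1.0, 0.1, -0.4]
gripper_width: 0.0881
```

>>> {"op": "play_rows", "data": {"rows": [[[0,0,0],[0,-30,-10],0],[[0,0,0],[0,-30,0],0],[[0,0,0],[0,-20,0],0],[[0,0,0],[0,0,0],0],[[0,0,0],[0,0,0],0]]}}

```text
t: 18.0
tool_pos: [0.3932, 0.1728, 0.2611]
eef_rot: [0.0, 0.809, 0.588, 0.0]
contact_force: [0.4, -0.1, 0.3]
gripper_width: 0.0879
```

```bash
python3 - <<'E'
from h import *
np.set_printoptions(precision=1,suppress=True)
c=cam('wrist'); st=status.get_state(); print(st['t'],st['tool_pos'],st['gripper_width'],st['contact_force'])
s=cam('scene')
a=cv2.resize(s['pixels'][150:280,350:500,::-1],None,fx=2.6,fy=2.6)
b=cv2.resize(c['pixels'][60:,120:560,::-1],None,fx=.9,fy=.9)
h=max(a.shape[0],b.shape[0]); o=np.zeros((h,a.shape[1]+b.shape[1],3),np.uint8); o[:a.shape[0],:a.shape[1]]=a; o[:b.shape[0],a.shape[1]:]=b
cv2.imwrite('pics/f.png',o)
for n,p in [('++',(.5817,.2036)),('--',(.4689,.1478)),('jar',(.5532,.1193))]:
    print(n,[proj(s,(*p,z)) for z in (.005,.113,.145)])
E
```

```text
18.05 [0.4 0.2 0.3] 0.08803361514923315 [ 0.6 -0.6 -0.3]
++ [array([440.7, 236.9]), array([456.5, 204.3]), array([462., 193.])]
-- [array([408., 192.]), array([418.5, 157.3]), array([422.1, 145.5])]
jar [array([397.5, 223.1]), array([407.4, 189.7]), array([410.9, 178.2])]
```

View pics/f.png

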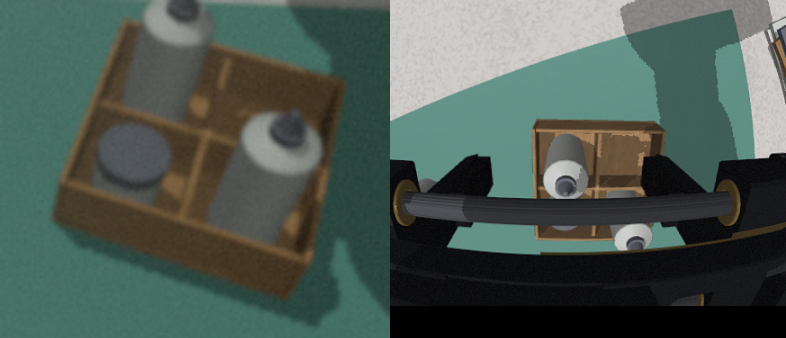

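```bash
python3 -c "
from station import robot; print(robot.job_done())"
```

```text
the job is handed in; nothing more can be done
None
```

Both white glue bottles are in the box, in diagonally opposite empty compartments. I lowered each until the wrist force showed it resting on the floor, then released it and moved the arm up and away. I handed the job in at about 18 s; it returned no verdict.

- **Bottle positions:** In the last scene picture both bottles look upright. Their shoulders are within about 1 px of where bottles standing on the box floor at the compartment centres should appear.
- **Jar:** In that picture it still stands upright in its compartment. I checked it only by eye at the end.
- **Arm:** The gripper is open, the arm is clear of everything and the last force reading was below 1 N.
- **Disagreements:** The cameras differed by 1–3 mm on where the box is and up to about 6 mm on the bottles. I used a combined fit for the box and the close wrist picture for the bottles. No check failed.

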